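# Wing nut on a casting mould

### The arm

A 6-joint arm with a two-finger parallel gripper is mounted at the origin on the work surface. World frame = base frame: x ahead of the robot, y to its left, z up, the work surface at z = 0. Lengths are in m, angles in degrees, forces in N, time in s.
With the tool pointing down it reaches from about 0.35 to 0.875 m from the base axis. Payload 4.2 kg.
Tool frame: the origin (TCP) lies where the fingers leave the gripper's body, on its centre line; the fingertips stand 70 mm ahead of it and the grasp point (between the pads) lies 51 mm ahead of it; z points along the fingers, y is the direction in which the jaws open and shut (so a half turn about z gives the same grasp; the last joint's range is limited). The gripper opens to 87 mm and grips with 3 to 60 N. Pads are 19 mm wide; open, the fingers measure 117 mm over their backs; the gripper's body (75 mm by 190 mm) begins 51 mm behind the grasp point.
Start: joints at [14.817, 22.042, 0.453, 0, -68.411, -14.817], TCP at [0.625, 0, 0.292] pointing down, gripper open.
Joint ranges: [-179.83, 179.83], [-69.29, 118.12], [-61.27, 80.66], [-181.25, 117.63], [-171.15, -9.14], [-177.46, 177.46]. Speed limits (degrees/s): [159.86, 159.86, 180, 180, 180, 180].

### API

Orientations are given as a 3x3 rotation matrix whose columns are the frame's x, y, z axes.
In Python, from station import sense, cams, job gives the robot as it stands. The module is installed in compiled form; this text tells all that it offers.
- The arm moves only by the shell command python3 -m handwheel 'ROWS'. ROWS is JSON, a list of rows, each a list of 5 numbers: the shift along the tool's x, y, z in cm, then the turn about the tool's z in degrees, then the opening, from 0 (shut) to 1 (fully open). A call has 1 to 10 rows; each row shifts and turns the commanded pose from where the row before left it, along the tool's axes as they then stand; what a row does not reach is not made up. A row lasts 1/8 s, in which the tool goes at most 62.5 mm and 10.7 degrees, less where a joint would pass 70% of its speed; a pose out of reach is approached as far as the arm can. A call with a gripper value outside its range is refused whole. The fingers move at their own pace and stop on an object; the grip force is fixed at half the most. Time passes only in rows, so rows that do not move let the fingers close. It gives the time, the measured TCP pose, the force and the opening at its end, in the units of the state.
- sense(): the state, without advancing time (a new reading comes with each control period).
- cams.capture(name): name is "scene" or "side" or "wrist"; returns the picture (420x560x3 uint8, red, green, blue); there is no depth.
- cams.camera_params(name): a dict with "fx", "fy", "cx", "cy" (pixels), "k1" (the pictures are not rectified: a ray, as slopes to the right and down, at radius r is drawn at 1 + k1 r^2 times it, then the intrinsics apply), "origin" and "rotation" of the camera in the world. Camera axes: x right, y down, z forward; pixel columns grow to the right and rows downward; lengths in m; the calibration is good to about 2 mm. A picture is of the moment at which its call begins: read the wrist's pose just before it. camera_params takes no time and is no camera call; for the wrist camera it gives the pose at the moment of the call.
- job.finish_job(): hands the job in, once; it reports no verdict.
The state is a dict: "time_s": time; "joints": joint angles; "joint_velocities": joint speeds; "effort": joint torques, N m; "tcp_pos": TCP position; "ee_rot": TCP orientation; "wrist_force": force on the tool from outside, world axes, zero at the start; "moment": the same for the moment, N m; "gripper_width": opening from 0.0 (shut) to 1.0 (fully open).
Only numpy, scipy, OpenCV 4.12 (cv2) and the standard library are available. Lean on these libraries where they do the work, as an engineer would, in place of code of your own. Each camera call takes 0.05 s, during which the arm holds its last target. There are 200 camera calls.

### The job

Two clamped plaster moulds stand on the table; on one of them the wing nut has been backed off and stands above its washer. Run that nut down clockwise, by pushing its wings round with repeated strokes of a fingertip and never gripping it, until it is fully home on its washer. Leave the other mould's nut, which is already tight, and everything else on the table as they are, and finish clear of it all.

Things in the scene. Friction and masses are not known exactly. Their poses are not given: they have to be found in the camera images.
- mould_a: Mould with the loose nut, fixed. Plywood base 220 (x) x 150 (y) x 18; plaster lower half 200 x 130, its top (a ledge) 78 above the table; plaster upper half over x -100 to +4 only, top at 128; steel Z-strap 40 wide: foot on the ledge, up the face of the upper half (strap face at x +9, top at 133). Origin: centre of the base's underside; z up; the nut stands on the ledge at x +60, y 0. Both moulds look alike.
- washer (a point): Top centre of the loose nut's washer (30 dia) on the strap's foot, 86 above the table; axes as mould_a. A 12 mm tie rod stands up through it, top 129 above the table. The strap's upright is 51 from the rod's axis on the -x side: a fingertip can pass the nut on its open +x side and beside it at +y and -y, but not behind it.
- nut (a joint): How far the loose wing nut is backed off, rad: 0 = fully home on its washer (a firm stop); grows anticlockwise seen from above. Turning it clockwise seen from above lowers it 8 mm a turn. Starts 1.1 to 1.7 turns off. Stays where it is left; needs about 1.5 N at 30 mm from its axis to turn.
- nut_centre (a point): Loose wing nut, steel: hub 30 dia, 22 high; two opposite upright wings, 10 thick, tips 46 from the axis (span 92), from 4 to 34 above the nut's underside. This point: on the axis, half-way up the wings, 19 above the nut's underside (105 above the table when home). x axis along the wings; z up.
- nut_drive: The faces of the loose nut's two wings that are pushed to turn it clockwise (the +y side of the wing on the nut's +x, the -y side of the other). Origin: on the axis at the nut's underside, axes as nut_centre.
- nut_back: The opposite faces of the loose nut's two wings. Origin and axes as nut_drive. Pressing this and nut_drive at once is gripping the nut.
- mould_b: The other mould, with the tight nut. The same build, sizes and axes as mould_a.
- tight_nut (a joint): Wing nut of mould_b, the same kind; 0 = fully home, grows anticlockwise from above. It is tight at the start (0) and must stay so.
- cup: Bystander: white ceramic cup, 54 dia x 70 high, standing between the moulds. Origin: centre of its underside.
- jar: Bystander: closed jar of 64 dia x 85 high. Origin: centre of its underside.
- guide: Bystander: flat light-wood rolling guide strip, 24 x 280 x 9, lying roughly along y. Origin: centre of its underside.
- roller: Bystander: small wooden roller, 32 dia x 130, lying. Origin: under its middle.
- brush: Bystander: brush about 190 long, lying. Origin: underside of the brush.
- bowl: Bystander: terracotta bowl, 110 dia x 45 high. Origin: centre of its underside.
- finial: Bystander: small turned terracotta finial, 48 dia x 60 high, standing. Origin: centre of its underside.

How it is judged:
By the outcome, as a careful person would: the job done as asked, in the order asked, and still so for the second after the job is handed in, with the robot touching nothing.
It also fails if it takes over 64 s, if anything falls off the work surface, if the arm or the gripper's body presses on something with over 40 N, if the wrist force passes 120 N, or if a joint passes its speed limit or range.

## Working session

There is one attempt and no reset: what is moved stays moved. The work goes in short steps, Python scripts to look and compute and a shell command to move; the robot and the scene stay as the last step left them, time stands still between calls to the robot, and variables do not carry over. Pictures are saved under pics/ and viewed, about 8 in all and at most 12, crops included, and the job is handed in when it is done.

```bash
mkdir -p pics; python3 - <<'E'
from station import sense,cams
import cv2
for n in("scene","side"):
    im=cams.capture(n);cv2.imwrite(f"pics/{n}0.png",cv2.resize(im[:,:,::-1],(800,600)))
    print(n,cams.camera_params(n))
s=sense();print(s['tcp_pos'],s['ee_rot'],s['time_s'],s['wrist_force'])
E
```

```text
scene {'fx': 395.92686232736384, 'fy': 395.92686232736384, 'cx': 280.6335937169551, 'cy': 204.2910725457455, 'k1': -0.028912120857513594, 'origin': array([ 1.09319492, -0.13985114,  0.86751332]), 'rotation': array([[ 0.29762225,  0.80017826, -0.52070697],
       [ 0.95464961, -0.25405637,  0.15524005],
       [-0.00806921, -0.5432956 , -0.8395027 ]])}
side {'fx': 497.2606890330977, 'fy': 497.2606890330977, 'cx': 282.1825329163108, 'cy': 211.88485210491686, 'k1': 0.007401051296601621, 'origin': array([-0.26974644, -0.84749056,  0.98186657]), 'rotation': array([[ 0.69363325, -0.43173639,  0.57660784],
       [-0.72023532, -0.40281885,  0.56479913],
       [-0.01157583, -0.80705679, -0.59036035]])}
[6.24586329e-01 1.99822091e-05 2.91257921e-01] [[-1.50834685e-04 -9.99997972e-01 -2.00836983e-03]
 [-9.99999982e-01  1.51072682e-04 -1.18351391e-04]
 [ 1.18654560e-04  2.00835194e-03 -9.99997976e-01]] 0.1 [ 0.18930468 -0.00472634 -0.06292503]
```

View pics/scene0.png

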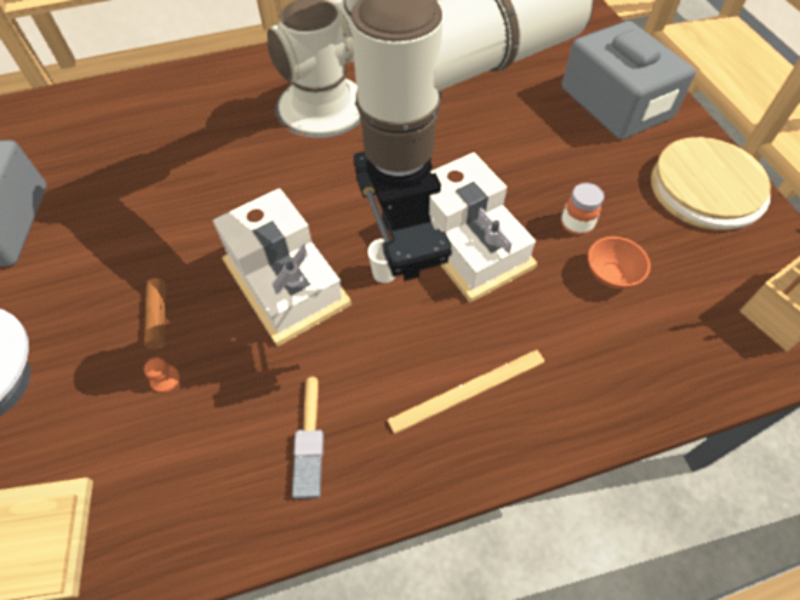

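View pics/side0.png

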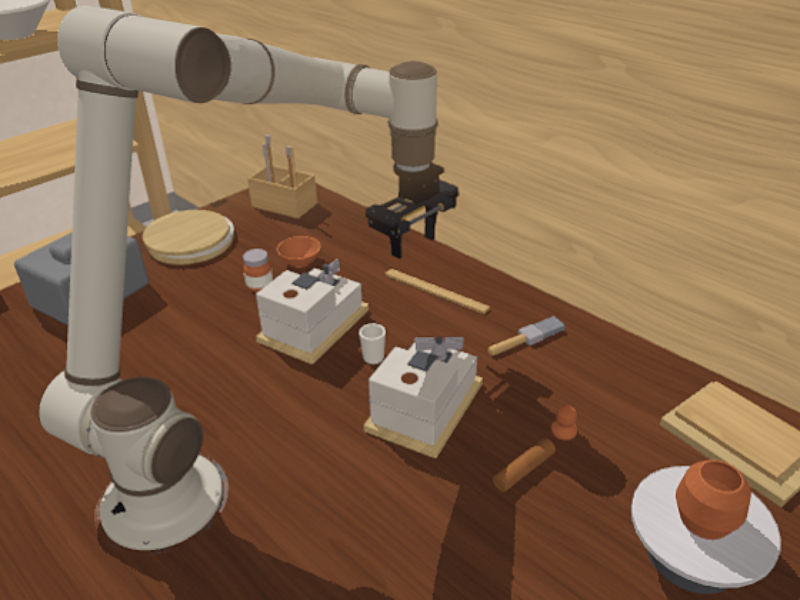

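The moulds are at about (285,265) and (485,225) in the scene view, and (425,395) and (310,310) in the side view. The nuts are on their +x ends, so I'll enlarge both.

```bash
cat > h.py <<'E'
import numpy as np,cv2
from station import cams,sense
def ray(n,uv,p=None):
    p=p or cams.camera_params(n)
    d=np.array([(uv[0]-p['cx'])/p['fx'],(uv[1]-p['cy'])/p['fy']]);u=d.copy()
    for _ in range(10):u=d/(1+p['k1']*(u@u))
    return np.array(p['origin']),p['rotation']@np.r_[u,1]
def onz(n,uv,z,p=None):
    o,r=ray(n,uv,p);return o+r*(z-o[2])/r[2]
def proj(n,P,p=None):
    p=p or cams.camera_params(n);c=p['rotation'].T@(np.array(P)-p['origin']);s=c[:2]/c[2];s=s*(1+p['k1']*(s@s))
    return s*[p['fx'],p['fy']]+[p['cx'],p['cy']]
def tri(obs):
    A=0;b=0
    for n,uv,*p in obs:
        o,r=ray(n,uv,*p);r=r/np.linalg.norm(r);M=np.eye(3)-np.outer(r,r);A=A+M;b=b+M@o
    return np.linalg.solve(A,b)
E
python3 - <<'E'
import cv2,numpy as np
t=[]
for n,c in(("scene",[(200,185),(338,160)]),("side",[(305,260),(220,210)])):
    im=cv2.resize(cv2.imread(f"pics/{n}0.png"),(560,420),interpolation=cv2.INTER_AREA)
    # 800x600 source is an upscale; fine
    im=cv2.imread(f"pics/{n}0.png")
    t.append(np.hstack([cv2.resize(im[int((v-37)/.7):int((v-37)/.7)+106,int((u-50)/.7):int((u-50)/.7)+142],(400,300),interpolation=cv2.INTER_CUBIC) for u,v in c]))
    print([(int((u-50)/.7),int((v-37)/.7)) for u,v in c])
cv2.imwrite("pics/crop0.png",np.vstack(t))
E
```

```text
[(214, 211), (411, 175)]
[(364, 318), (242, 247)]
```

View pics/crop0.png

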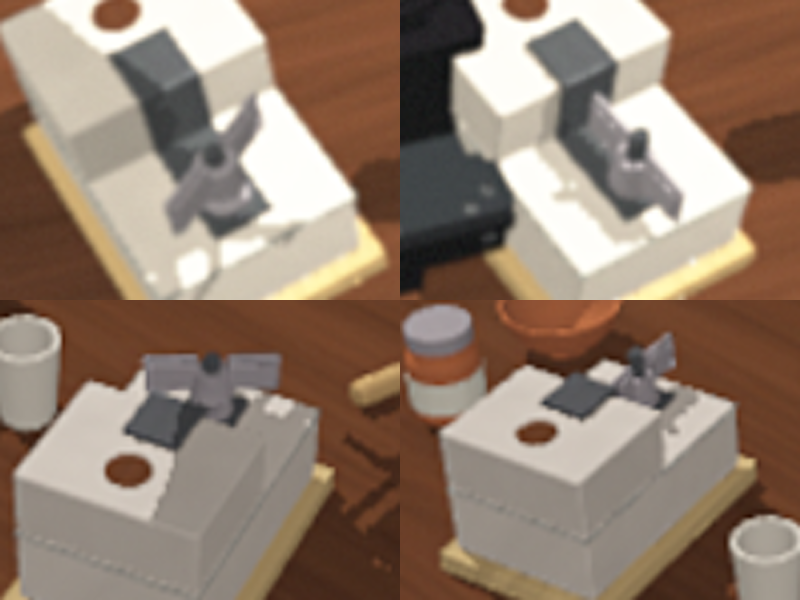

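```bash
python3 - <<'E'
from h import *
O={'L':{'scene':(214,211,0,0),'side':(364,318,0,300)},'R':{'scene':(411,175,400,0),'side':(242,247,400,300)}}
def px(m,n,u,v):
    a=O[m][n];return np.array([(a[0]+(u-a[2])/2.817),(a[1]+(v-a[3])/2.83)])*.7
f=lambda m,n,u,v,z:print(m,n,(u,v),z,onz(n,px(m,n,u,v),z).round(4))
for m,s,t in(('L',(214,146),(211,357)),('R',(637,137),(638,353))):
    print(m,'rodtop',tri([('scene',px(m,'scene',*s)),('side',px(m,'side',*t))]).round(4))
    f(m,'scene',*s,.129);f(m,'side',*t,.129)
print('L hole',end='');f('L','scene',116,14,.128);f('L','side',128,470,.128)
print('R hole',end='');f('R','scene',526,5,.128);f('R','side',537,433,.128)
print('Lledge corner');f('L','scene',355,193,.078);f('L','side',318,410,.078)
print('Lupper far corner');f('L','scene',262,42,.128)
print('Rledge corners');f('R','scene',749,187,.078);f('R','scene',583,275,.078);f('R','side',737,404,.078)
print('Ltips')
a,b=px('L','scene',257,97),px('L','scene',168,183);c,d=px('L','side',280,355),px('L','side',143,356)
for s in(a,b):
  for t in(c,d):print(tri([('scene',s),('side',t)]).round(4))
print('Rtips',tri([('scene',px('R','scene',595,95)),('side',px('R','side',672,337))]).round(4),tri([('scene',px('R','scene',681,185)),('side',px('R','side',672,337))]).round(4))
E
```

```text
L rodtop [ 0.5278 -0.1585  0.1285]
L scene (214, 146) 0.129 [ 0.5272 -0.1572  0.129 ]
L side (211, 357) 0.129 [ 0.5274 -0.1605  0.129 ]
R rodtop [0.5501 0.1902 0.1263]
R scene (637, 137) 0.129 [0.552  0.1891 0.129 ]
R side (638, 353) 0.129 [0.5475 0.1867 0.129 ]
L holeL scene (116, 14) 0.128 [ 0.4109 -0.1951  0.128 ]
L side (128, 470) 0.128 [ 0.4084 -0.1963  0.128 ]
R holeR scene (526, 5) 0.128 [0.4294 0.1639 0.128 ]
R side (537, 433) 0.128 [0.4269 0.1615 0.128 ]
Lledge corner
L scene (355, 193) 0.078 [ 0.5481 -0.0843  0.078 ]
L side (318, 410) 0.078 [ 0.5824 -0.2118  0.078 ]
Lupper far corner
L scene (262, 42) 0.128 [ 0.4597 -0.1148  0.128 ]
Rledge corners
R scene (749, 187) 0.078 [0.5732 0.2632 0.078 ]
R scene (583, 275) 0.078 [0.6041 0.1396 0.078 ]
R side (737, 404) 0.078 [0.6014 0.135  0.078 ]
Ltips
[ 0.5402 -0.1623  0.1476]
[ 0.4984 -0.1257  0.1274]
[ 0.5533 -0.1918  0.1357]
[ 0.5127 -0.1578  0.1195]
Rtips [0.5478 0.1539 0.1642] [0.5902 0.2    0.1205]
```

The side view puts the left nut's wing tops at z≈0.131 and the right nut's at ≈0.120. So the left mould (y≈-0.16) has the loose nut, about 1.4 turns off. Its rod is at (0.528,-0.159), the mould's yaw is ≈15°, and the wings lie at ≈130°/-50° in the world. I'll close the gripper, move above the space behind the 130° wing, and align tool x with the push direction.

```bash
python3 -m handwheel '[[3.57,3.39,0,0,0],[3.57,3.39,0,0,0],[3.57,3.39,0,0,0],[3.57,3.39,0,0,0],[0,0,0,-10,0],[0,0,0,-10,0],[0,0,0,-10,0],[0,0,0,-10,0],[0,0,0,-10,0],[0,0,0,-10,0]]'; python3 -m handwheel '[[0,0,0,-10,0],[0,0,0,-10,0],[0,0,0,-10,0],[0,0,0,-10,0],[0,0,0,-10,0],[0,0,0,-10,0],[0,0,0,-10,0],[0,0,0,0,0]]'
cat > w.py <<'E'
from h import *
import sys
s=sense();R=s['ee_rot'];ROD=np.array([.5276,-.159])
psi=np.degrees(np.arctan2(R[1,0],R[0,0]));tip=s['tcp_pos']+.07*R[:,2]
c=R.T@np.r_[ROD-tip[:2],0]
print('t',s['time_s'],'psi',psi.round(1),'tip',tip.round(4),'axis in tool mm',(c[:2]*1e3).round(1),'F',s['wrist_force'].round(1),'M',s['moment'].round(2),'j',s['joints'].round(0),'g',round(s['gripper_width'],2))
if len(sys.argv)>1:
    p=cams.camera_params('wrist');im=cams.capture('wrist');cv2.imwrite(f"pics/{sys.argv[1]}.png",im[:,:,::-1]);print(p, proj('wrist',[*ROD,.129],p))
E
python3 w.py w1
```

```text
time_s: 1.35
tcp_pos: [0.4891, -0.1427, 0.2918]
ee_rot: [[0.869, -0.495, -0.001], [-0.495, -0.869, 0.0], [-0.001, 0.0, -1.0]]
wrist_force: [0.2, -0.8, -0.9]
gripper_width: 0.019
time_s: 2.35
tcp_pos: [0.4892, -0.1427, 0.2919]
ee_rot: [[0.767, 0.641, -0.001], [0.641, -0.767, 0.0], [-0.001, -0.001, -1.0]]
wrist_force: [0.4, -0.4, 0.2]
gripper_width: 0.008
t 2.35 psi 39.9 tip [ 0.4891 -0.1427  0.2219] axis in tool mm [19.1 37.2] F [ 0.4 -0.4  0.2] M [-0.12  0.01 -0.09] j [  2.  11. -15.  -0. -64. 128.] g 0.01
{'fx': 348.9191130626911, 'fy': 348.9191130626911, 'cx': 277.5527249727951, 'cy': 210.22377908236726, 'k1': -0.016037658983530143, 'origin': array([ 0.55364184, -0.08863294,  0.38480404]), 'rotation': array([[ 6.40905134e-01, -7.31403967e-01, -2.32999668e-01],
       [-7.67619681e-01, -6.10352202e-01, -1.95525484e-01],
       [ 7.96254105e-04,  3.04168418e-01, -9.52617940e-01]])} [326.68711605 189.29501102]
```

View pics/w1.png

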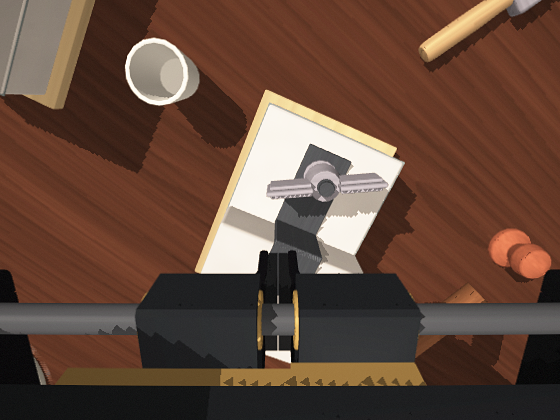

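The rod top appears at (327,188), against a predicted (327,189). The wing tips are at about (268,187) and (386,180). I'll work out the wing angle from these.

```bash
python3 - <<'E'
from h import *
p=cams.camera_params('wrist')
for z in(.130,.133):
    a=onz('wrist',(268,187),z,p);b=onz('wrist',(386,179),z,p)
    d=a-b;print(a.round(4),b.round(4),((a+b)/2).round(4),np.linalg.norm(d).round(4),np.degrees(np.arctan2(d[1],d[0])))
E
```

```text
[ 0.5009 -0.1237  0.13  ] [ 0.562  -0.1875  0.13  ] [ 0.5315 -0.1556  0.13  ] 0.0884 133.79474002179455
[ 0.5015 -0.1233  0.133 ] [ 0.5619 -0.1864  0.133 ] [ 0.5317 -0.1549  0.133 ] 0.0874 133.79474002179452
```

```bash
python3 -m handwheel '[[-0.2,-0.1,4,-3,0],[0,0,4,0,0],[0,0,2,0,0],[0,0,1,0,0],[0,0,1,0,0],[0,0,0,0,0]]'; python3 w.py
```

```text
time_s: 3.15
tcp_pos: [0.4872, -0.1433, 0.1721]
ee_rot: [[0.732, 0.682, -0.001], [0.682, -0.732, 0.0], [-0.0, -0.0, -1.0]]
wrist_force: [0.2, 0.0, 0.2]
gripper_width: 0.008
t 3.15 psi 43.0 tip [ 0.4871 -0.1433  0.1021] axis in tool mm [18.9 39.1] F [0.2 0.  0.2] M [-0.15  0.04 -0.03] j [  2.  18. -25.  -0. -47. 131.] g 0.01
```

```bash
python3 -m handwheel '[[0.45,0,0,0,0],[0.628,-0.177,0,9,0],[0.628,-0.177,0,9,0],[0.628,-0.177,0,9,0],[0.628,-0.177,0,9,0],[0.628,-0.177,0,9,0],[0.628,-0.177,0,9,0],[0.628,-0.177,0,9,0],[0.628,-0.177,0,9,0],[0.628,-0.177,0,9,0]]'; python3 w.py w2
```

```text
time_s: 4.4
tcp_pos: [0.5402, -0.1189, 0.1725]
ee_rot: [[0.785, -0.62, -0.001], [-0.62, -0.785, 0.001], [-0.001, -0.0, -1.0]]
wrist_force: [-0.6, 1.4, -1.1]
gripper_width: 0.003
t 4.4 psi -38.3 tip [ 0.5402 -0.1189  0.1025] axis in tool mm [15.  39.3] F [-0.6  1.4 -1.1] M [ 0.1   0.41 -0.02] j [  4.  22. -19.  -0. -49.  47.] g 0.0
{'fx': 348.9191130626911, 'fy': 348.9191130626911, 'cx': 277.5527249727951, 'cy': 210.22377908236726, 'k1': -0.016037658983530143, 'origin': array([ 0.6061382 , -0.17072333,  0.26537086]), 'rotation': array([[-6.20258235e-01, -7.47448185e-01, -2.37909505e-01],
       [-7.84397556e-01,  5.91211831e-01,  1.87587433e-01],
       [ 4.43027864e-04,  3.02968285e-01, -9.53000536e-01]])} [368.68386385 266.388645  ]
```

View pics/w2.png

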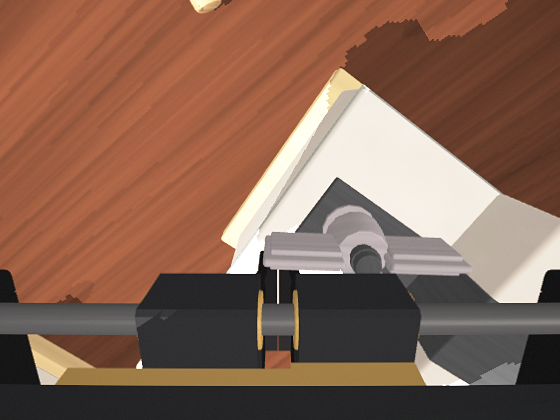

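The wing at (305,248) sits flush with the finger, and the rod at (368,260) is where predicted. The push works at about 2 N, so I'll continue.

```bash
for i in 1; do python3 -m handwheel '[[0.628,-0.177,0,9,0],[0.628,-0.177,0,9,0],[0.628,-0.177,0,9,0],[0.628,-0.177,0,9,0],[0.628,-0.177,0,9,0],[0.628,-0.177,0,9,0],[0.628,-0.177,0,9,0],[0.628,-0.177,0,9,0]]'; python3 w.py;done
python3 -m handwheel '[[0.628,-0.177,0,9,0],[0.628,-0.177,0,9,0],[0.628,-0.177,0,9,0],[0.628,-0.177,0,9,0],[0.628,-0.177,0,9,0],[0.628,-0.177,0,9,0],[0.628,-0.177,0,9,0],[0.628,-0.177,0,9,0],[0,0,0,0,0]]'; python3 w.py
```

```text
time_s: 5.45
tcp_pos: [0.5698, -0.1585, 0.1727]
ee_rot: [[-0.345, -0.939, 0.002], [-0.939, 0.345, 0.0], [-0.001, -0.001, -1.0]]
wrist_force: [0.2, 1.3, -1.1]
gripper_width: 0.002
t 5.45 psi -110.2 tip [ 0.5699 -0.1584  0.1027] axis in tool mm [15.1 39.5] F [ 0.2  1.3 -1.1] M [ 0.45 -0.02 -0.02] j [  0.  25. -13.  -0. -51. -20.] g 0.0
time_s: 6.58
tcp_pos: [0.5411, -0.1986, 0.1731]
ee_rot: [[-0.999, 0.032, 0.002], [0.032, 1.0, -0.0], [-0.002, -0.0, -1.0]]
wrist_force: [-0.1, 0.3, -0.8]
gripper_width: 0.002
t 6.575 psi 178.2 tip [ 0.5413 -0.1986  0.1031] axis in tool mm [14.9 39.1] F [-0.1  0.3 -0.8] M [-0.08 -0.2   0.02] j [ -4.  24. -16.   0. -50. -88.] g 0.0
```

```bash
python3 -m handwheel '[[-0.5,0,0,0,0],[0,0,-3,0,0],[0,0,-3,0,0],[-0.647,0.406,0,-10,0],[-0.647,0.406,0,-10,0],[-0.647,0.406,0,-10,0],[-0.647,0.406,0,-10,0],[-0.647,0.406,0,-10,0],[-0.647,0.406,0,-10,0],[-0.647,0.406,0,-10,0]]'>/dev/null; python3 -m handwheel '[[-0.647,0.406,0,-10,0],[-0.647,0.406,0,-10,0],[-0.647,0.406,0,-10,0],[-0.647,0.406,0,-10,0],[-0.647,0.406,0,-10,0],[-0.647,0.406,0,-10,0],[-0.647,0.406,0,-10,0],[-0.647,0.406,0,-10,0],[-0.647,0.406,0,-10,0],[0,0,0,0,0]]';python3 -m handwheel '[[-0.647,0.406,0,-10,0],[-0.647,0.406,0,-10,0],[0,0,0,0,0]]'>/dev/null; python3 w.py w3
```

```text
time_s: 9.07
tcp_pos: [0.5232, -0.1151, 0.2325]
ee_rot: [[0.927, -0.375, 0.0], [-0.375, -0.927, -0.0], [0.0, -0.0, -1.0]]
wrist_force: [-0.4, -0.2, 0.9]
gripper_width: 0.003
t 9.45 psi -2.2 tip [ 0.5087 -0.1193  0.1624] axis in tool mm [20.4 39. ] F [ 0.2 -0.1 -0.8] M [-0.11  0.02 -0.03] j [  5.  15. -19.   0. -56.  83.] g 0.01
{'fx': 348.9191130626911, 'fy': 348.9191130626911, 'cx': 277.5527249727951, 'cy': 210.22377908236726, 'k1': -0.016037658983530143, 'origin': array([ 0.59254909, -0.12217907,  0.32538688]), 'rotation': array([[-0.03873756, -0.95244551, -0.30223659],
       [-0.99924866,  0.03729557,  0.01054295],
       [ 0.0012305 ,  0.30241792, -0.95317464]])} [343.54799842 212.07571139]
```

View pics/w3.png

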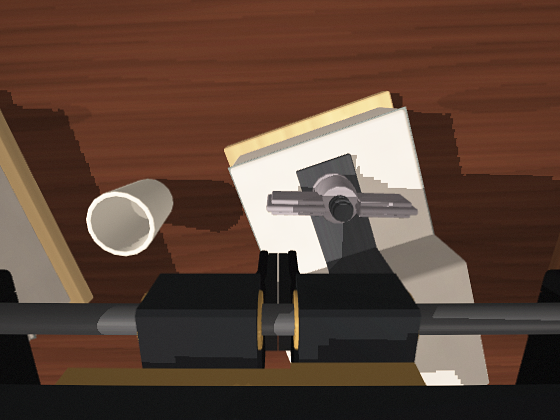

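The nut is parallel to the finger, with wing tips at (268,203) and (416,210) and the finger behind the left wing. I'll go down and make stroke 2.

```bash
python3 -m handwheel '[[0,0,3,0,0],[0,0,2,0,0],[0,0,1.2,0,0],[0.3,0,0,0,0],[0.3,0,0,0,0]]';python3 w.py;  python3 -m handwheel '[[0.628,-0.177,0,9,0],[0.628,-0.177,0,9,0],[0.628,-0.177,0,9,0],[0.628,-0.177,0,9,0],[0.628,-0.177,0,9,0],[0.628,-0.177,0,9,0],[0.628,-0.177,0,9,0],[0.628,-0.177,0,9,0],[0.628,-0.177,0,9,0],[0.628,-0.177,0,9,0]]'; python3 w.py
```

```text
time_s: 10.12
tcp_pos: [0.5148, -0.1194, 0.1707]
ee_rot: [[0.999, -0.036, 0.0], [-0.036, -0.999, 0.0], [0.0, -0.0, -1.0]]
wrist_force: [-1.4, 0.4, -1.8]
gripper_width: 0.004
t 10.125 psi -2.0 tip [ 0.5149 -0.1194  0.1007] axis in tool mm [14.1 39.1] F [-1.4  0.4 -1.8] M [ 0.05  0.45 -0.02] j [  5.  20. -22.  -0. -48.  83.] g 0.0
time_s: 11.38
tcp_pos: [0.5675, -0.1458, 0.1709]
ee_rot: [[-0.041, -0.999, 0.001], [-0.999, 0.041, 0.001], [-0.001, -0.001, -1.0]]
wrist_force: [-0.3, 1.1, 0.1]
gripper_width: 0.007
t 11.375 psi -92.3 tip [ 0.5676 -0.1457  0.1009] axis in tool mm [14.9 39.4] F [-0.3  1.1  0.1] M [ 0.4   0.15 -0.05] j [  1.  25. -14.  -0. -51.  -4.] g 0.01
```

```bash
python3 -m handwheel '[[0.628,-0.177,0,9,0],[0.628,-0.177,0,9,0],[0.628,-0.177,0,9,0],[0.628,-0.177,0,9,0],[0.628,-0.177,0,9,0],[0.628,-0.177,0,9,0],[0.628,-0.177,0,9,0],[0.628,-0.177,0,9,0],[0.628,-0.177,0,9,0],[0.628,-0.177,0,9,0]]'; python3 w.py;  python3 -m handwheel '[[0.628,-0.177,0,9,0],[0,0,0,0,0]]'; python3 w.py
```

```text
time_s: 12.62
tcp_pos: [0.5419, -0.1988, 0.1715]
ee_rot: [[-0.999, 0.04, 0.004], [0.04, 0.999, -0.001], [-0.004, -0.001, -1.0]]
wrist_force: [1.6, -0.5, -1.9]
gripper_width: 0.003
t 12.625 psi 177.7 tip [ 0.5422 -0.1988  0.1015] axis in tool mm [16.2 39.2] F [ 1.6 -0.5 -1.9] M [-0.1  -0.53 -0.07] j [ -4.  24. -16.   0. -50. -88.] g 0.0
time_s: 12.88
tcp_pos: [0.5348, -0.2003, 0.1714]
ee_rot: [[-0.982, 0.189, 0.002], [0.189, 0.982, -0.0], [-0.002, -0.0, -1.0]]
wrist_force: [0.7, 0.3, 0.4]
gripper_width: 0.001
t 12.875 psi 169.1 tip [ 0.535  -0.2003  0.1014] axis in tool mm [15.  39.2] F [0.7 0.3 0.4] M [-0.17 -0.18 -0.  ] j [ -4.  23. -17.   0. -50. -97.] g 0.0
```

```bash
python3 -m handwheel '[[-0.5,0,0,0,0],[0,0,-3,0,0],[0,0,-3,0,0],[-0.647,0.406,0,-10,0],[-0.647,0.406,0,-10,0],[-0.647,0.406,0,-10,0],[-0.647,0.406,0,-10,0],[-0.647,0.406,0,-10,0],[-0.647,0.406,0,-10,0],[-0.647,0.406,0,-10,0]]'>/dev/null; python3 -m handwheel '[[-0.647,0.406,0,-10,0],[-0.647,0.406,0,-10,0],[-0.647,0.406,0,-10,0],[-0.647,0.406,0,-10,0],[-0.647,0.406,0,-10,0],[-0.647,0.406,0,-10,0],[-0.647,0.406,0,-10,0],[-0.647,0.406,0,-10,0],[-0.647,0.406,0,-10,0],[-0.647,0.406,0,-10,0]]'>/dev/null;python3 -m handwheel '[[-0.647,0.406,0,-10,0],[0,0,0,0,0]]'>/dev/null; python3 w.py w4
```

```text
t 15.625 psi -11.0 tip [ 0.5149 -0.1167  0.1605] axis in tool mm [20.6 39.1] F [ 0.1 -0.5 -0.4] M [-0.06 -0.02  0.  ] j [  5.  16. -18.  -0. -56.  74.] g 0.01
{'fx': 348.9191130626911, 'fy': 348.9191130626911, 'cx': 277.5527249727951, 'cy': 210.22377908236726, 'k1': -0.016037658983530143, 'origin': array([ 0.59723557, -0.13243757,  0.32351103]), 'rotation': array([[-0.19186907, -0.93545371, -0.2968377 ],
       [-0.98142003,  0.18318666,  0.0570733 ],
       [ 0.00098728,  0.30227307, -0.95322086]])} [344.43917533 212.74584202]
```

View pics/w4.png

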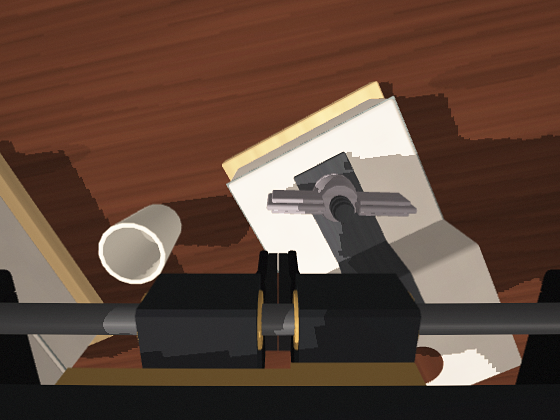

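The rod is at (340,204), the wings are still parallel to the finger, and the cup hasn't moved. For stroke 3 I'll check the force after every few rows.

```bash
cat > c.py <<'E'
from h import *
import sys
s=sense();f=np.linalg.norm(s['wrist_force'][:2]);R=s['ee_rot'];print(round(s['time_s'],2),'psi',np.degrees(np.arctan2(R[1,0],R[0,0])).round(1),'F',s['wrist_force'].round(1),'Mz',s['moment'][2].round(2));sys.exit(f>5)
E
python3 -m handwheel '[[0,0,3,0,0],[0,0,2,0,0],[0,0,1.1,0,0],[0.3,0,0,0,0],[0.3,0,0,0,0]]' >/dev/null; python3 w.py; python3 c.py && python3 -m handwheel '[[0.345,-0.112,0,5,0],[0.345,-0.112,0,5,0],[0.345,-0.112,0,5,0]]' >/dev/null; python3 c.py && python3 -m handwheel '[[0.345,-0.112,0,5,0],[0.345,-0.112,0,5,0]]' >/dev/null; python3 c.py && python3 -m handwheel '[[0.345,-0.112,0,5,0],[0.345,-0.112,0,5,0]]' >/dev/null; python3 c.py && python3 -m handwheel '[[0.345,-0.112,0,5,0],[0.345,-0.112,0,5,0]]' >/dev/null; python3 c.py && python3 -m handwheel '[[0.345,-0.112,0,5,0],[0.345,-0.112,0,5,0]]' >/dev/null; python3 c.py && python3 -m handwheel '[[0.345,-0.112,0,5,0],[0.345,-0.112,0,5,0]]' >/dev/null; python3 c.py
```

```text
t 16.3 psi -11.0 tip [ 0.5211 -0.1179  0.0998] axis in tool mm [14.3 39.1] F [-1.1  1.1 -1.1] M [0.2  0.45 0.02] j [  5.  20. -22.  -0. -48.  74.] g 0.0
16.3 psi -11.0 F [-1.1  1.1 -1.1] Mz 0.02
16.3 psi -11.0 F [-1.1  1.1 -1.1] Mz 0.02
16.3 psi -11.0 F [-1.1  1.1 -1.1] Mz 0.02
16.3 psi -11.0 F [-1.1  1.1 -1.1] Mz 0.02
16.3 psi -11.0 F [-1.1  1.1 -1.1] Mz 0.02
16.3 psi -11.0 F [-1.1  1.1 -1.1] Mz 0.02
16.3 psi -11.0 F [-1.1  1.1 -1.1] Mz 0.02False
False
False
False
False
False
False
```

```bash
sed -i 's/sys.exit(f>5)/sys.exit(int(f>5))/' c.py
python3 -m handwheel '[[0.345,-0.112,0,5,0],[0.345,-0.112,0,5,0],[0.345,-0.112,0,5,0]]' >/dev/null; python3 c.py && python3 -m handwheel '[[0.345,-0.112,0,5,0],[0.345,-0.112,0,5,0]]' >/dev/null && python3 c.py && python3 -m handwheel '[[0.345,-0.112,0,5,0],[0.345,-0.112,0,5,0]]' >/dev/null && python3 c.py && python3 -m handwheel '[[0.345,-0.112,0,5,0],[0.345,-0.112,0,5,0]]' >/dev/null && python3 c.py && python3 -m handwheel '[[0.345,-0.112,0,5,0],[0.345,-0.112,0,5,0]]' >/dev/null && python3 c.py && python3 -m handwheel '[[0.345,-0.112,0,5,0],[0.345,-0.112,0,5,0]]' >/dev/null && python3 c.py
```

```text
16.68 psi -26.2 F [-2.   1.  -1.6] Mz -0.01
16.93 psi -36.2 F [-0.7  0.4 -0.9] Mz -0.05
17.18 psi -46.2 F [-1.   1.2 -1.4] Mz 0.0
17.43 psi -56.2 F [-1.   1.2 -1.8] Mz 0.01
17.68 psi -66.2 F [-0.4  0.4 -0.7] Mz -0.02
17.93 psi -76.3 F [-3.9 12.9  2.3] Mz -0.08
```

```bash
python3 w.py; python3 -m handwheel '[[0.1,-0.03,0,1.5,0],[0,0,0,0,0],[0,0,0,0,0]]'; python3 w.py
```

```text
t 17.925 psi -76.3 tip [ 0.5613 -0.1335  0.0996] axis in tool mm [16.7 38.8] F [-3.9 12.9  2.3] M [ 3.79  1.12 -0.08] j [  3.  24. -16.  -0. -50.  11.] g 0.01
time_s: 18.3
tcp_pos: [0.5616, -0.1338, 0.1696]
ee_rot: [[0.215, -0.977, -0.001], [-0.977, -0.215, 0.004], [-0.004, 0.0, -1.0]]
wrist_force: [-2.7, 11.4, 1.6]
gripper_width: 0.009
t 18.3 psi -77.6 tip [ 0.5616 -0.1335  0.0996] axis in tool mm [17.6 38.6] F [-2.7 11.4  1.6] M [ 3.22  1.01 -0.03] j [  3.  24. -15.  -0. -50.  10.] g 0.01
```

```bash
python3 -m handwheel '[[0.2,0,0,0,0],[0,0,0,0,0]]'; python3 w.py; python3 -m handwheel '[[-0.6,0,0,0,0],[-0.5,0,0,0,0],[0,0,-3,0,0],[0,0,-4,0,0],[-3,-2,-3,0,0],[0,0,0,0,0]]'; python3 w.py w5
python3 - <<'E'
from h import *
for n in("scene","side"):
    im=cams.capture(n);cv2.imwrite(f"pics/{n}5.png",cv2.resize(im[:,:,::-1],(800,600)))
a=cv2.imread('pics/scene5.png')[211:317,214:356];b=cv2.imread('pics/side5.png')[318:424,364:506];c=cv2.imread('pics/side5.png')[247:353,242:384]
w=cv2.resize(cv2.imread('pics/w5.png'),(400,300))
f=lambda x:cv2.resize(x,(400,300),interpolation=cv2.INTER_CUBIC)
cv2.imwrite('pics/end.png',np.vstack([np.hstack([f(a),w]),np.hstack([f(b),f(c)])]))
E
```

```text
time_s: 18.55
tcp_pos: [0.5619, -0.1344, 0.1696]
ee_rot: [[0.215, -0.977, -0.002], [-0.977, -0.215, 0.006], [-0.006, 0.0, -1.0]]
wrist_force: [-4.9, 16.7, 3.6]
gripper_width: 0.006
t 18.55 psi -77.6 tip [ 0.5617 -0.134   0.0996] axis in tool mm [17.1 38.7] F [-4.9 16.7  3.6] M [ 4.94  1.31 -0.12] j [  2.  24. -15.  -0. -51.  10.] g 0.01
time_s: 19.3
tcp_pos: [0.5755, -0.0929, 0.2728]
ee_rot: [[0.218, -0.976, 0.008], [-0.976, -0.218, -0.0], [0.002, -0.008, -1.0]]
wrist_force: [-0.1, -0.7, -0.1]
gripper_width: 0.0
t 19.3 psi -77.4 tip [ 0.5761 -0.0929  0.2028] axis in tool mm [53.9 61.7] F [-0.1 -0.7 -0.1] M [-0.02  0.05 -0.04] j [  7.  19.  -8.   0. -63.   6.] g 0.0
{'fx': 348.9191130626911, 'fy': 348.9191130626911, 'cx': 277.5527249727951, 'cy': 210.22377908236726, 'k1': -0.016037658983530143, 'origin': array([ 0.59310395, -0.17449283,  0.36596355]), 'rotation': array([[-0.97589392, -0.21049894, -0.05763037],
       [-0.21808108,  0.93030098,  0.29492496],
       [-0.0084678 ,  0.30038357, -0.9537809 ]])} [370.52747766 146.34315012]
```

View pics/end.png

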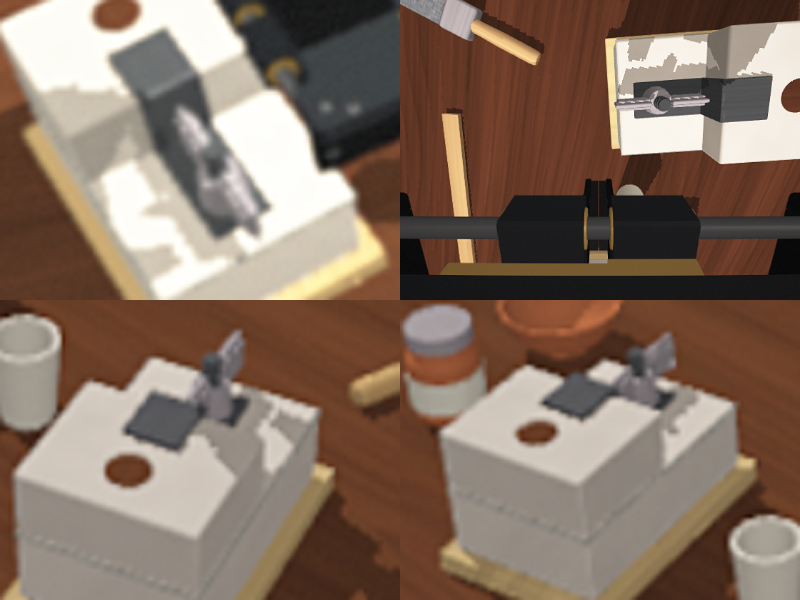

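View pics/scene5.png

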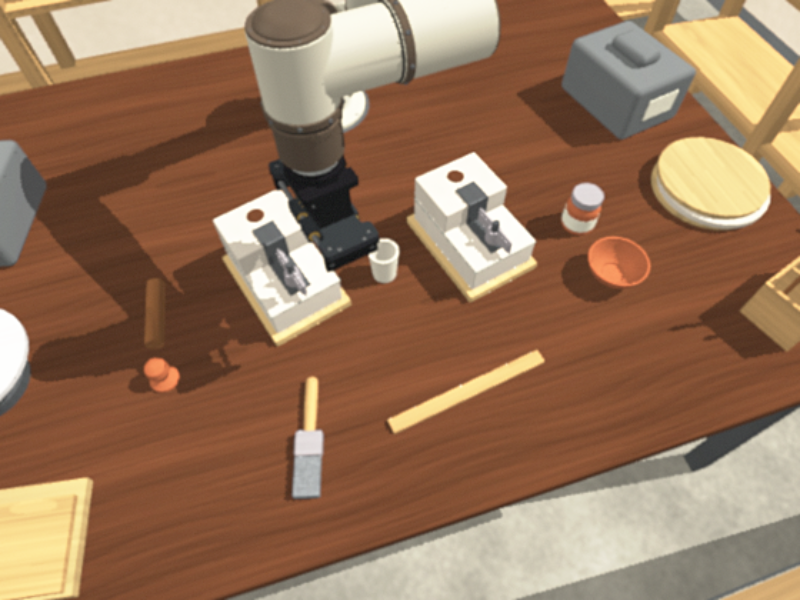

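The loose nut now lies along its strap, at about (290,272) in the scene view. Its rod shows as far above the hub as on mould b, and the other objects haven't moved. The arm is clear.

```bash
python3 -m handwheel '[[0,0,-4,0,0],[0,0,0,0,0],[0,0,0,0,0]]'; python3 -c "
from station import job;print(job.finish_job())"
```

```text
time_s: 19.82
tcp_pos: [0.5726, -0.0944, 0.3079]
ee_rot: [[0.215, -0.977, -0.002], [-0.977, -0.215, 0.0], [-0.001, 0.002, -1.0]]
wrist_force: [-0.1, -0.8, -1.0]
gripper_width: 0.004
the job is handed in; nothing more can be done
None
```

The loose nut, on the mould at y ≈ -0.16, is run down onto its washer, and the job is handed in at 19.8 s. I used three clockwise strokes with the closed fingertips pushing one wing face at a time, and never gripped it. In all the nut turned about 1.33 turns.

- **Stop:** The push force rose from about 2 N to 12–17 N, and the fingertip moved less than 1 mm under further pushing.
- **Nut position:** In the last pictures it lies along its strap, and the rod stands as far above it as on the tight nut's mould.
- **Everything else:** The tight nut and the objects in view look unmoved. The arm is lifted clear, with about 1 N or less on the wrist.
- **Disagreements:** My first height estimate gave 1.4 turns, within its error. The wrist camera put the rod 2–3 mm from my estimate, which the clearances allowed for.

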